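Re-rack the row of thread spools in reverse order

TASK

Move the row of four thread spools from the wooden storage board into the grey divided stand, one in each cell, in reverse order: the leftmost on the board goes to the rightmost cell, the second from left to the second from right, and so on, left and right as the robot sees them. Keep each spool upright all the way, and leave all four standing flat on the floors of their cells.

Things in the scene. Friction and masses are not known exactly. Their poses are not given: they have to be found in the camera images.
- slim_spool: thread spool, slim and tall: 29 mm diameter, 54 mm high, thin flanges at both ends, standing upright. Solid to the touch over the full 29 mm. Origin at the centre of its underside, z up.
- wooden_reel: thread reel with thick wooden flanges: 33 mm diameter, 36 mm high, standing upright. Solid to the touch over the full 33 mm. Origin at the centre of its underside, z up.
- wide_reel: low wide reel: two white flanges of 42 mm diameter, 3 mm thick, at bottom and top, grey winding of 38 mm between them; 28 mm high, standing upright. Take it across the flanges (42 mm). Origin at the centre of its underside, z up.
- tube_cop: grey thread wound without flanges on a cardboard tube: winding of 36 mm diameter and 42 mm high, above it the bare tube, 16 mm diameter, up to 58 mm. Standing upright. Origin at the centre of its underside, z up.
- storage_board: fixed pale wood plank, 62 x 250 x 12 mm, end cheeks 24 mm high; the spools stand in a row on its pads (tops at z 15 mm). Origin: centre of underside; axes as the stand's; places at y = +87, +29, -29, -87 mm. Fixed round it: sewing machine in front (x 0.30 to 0.48, y -0.10 to 0.33, up to z 0.25 m), wall hangings from x 0.75, wire rack from y -0.32, shelf above (from x 0.67, z 0.66).
- divided_stand: fixed grey tray, 62 x 236 mm, a round dark tab at each end, with four open square cells in a row, 54 x 54 mm inside; cell floors 4 mm, wall tops 12 mm above the table, walls 4 mm thick. Origin: centre of its underside, on the table; y axis along the row to the robot's left (turned at most 0.15 rad), z up. Cell centres at x = 0, y = +87, +29, -29, -87 mm.
- pad_slim: round black rubber pad, 52 mm across, 3 mm thick, fixed on the storage board; it marks where the slim spool stood at the start and stays there. Origin at the centre of its underside, 12 mm above the table.
- pad_wooden: round black rubber pad, 52 mm across, 3 mm thick, fixed on the storage board; it marks where the wooden reel stood at the start and stays there. Origin at the centre of its underside, 12 mm above the table.
- pad_wide: round black rubber pad, 52 mm across, 3 mm thick, fixed on the storage board; it marks where the wide reel stood at the start and stays there. Origin at the centre of its underside, 12 mm above the table.
- pad_cop: round black rubber pad, 52 mm across, 3 mm thick, fixed on the storage board; it marks where the tube cop stood at the start and stays there. Origin at the centre of its underside, 12 mm above the table.

How it is judged:
At the end, for the whole second after the job is handed in: Each spool stands upright (0.1 rad), at rest, flat on the floor (3 mm) of its own cell, within 15 mm of the cell centre along either side; the spool whose rubber pad is n-th from the left on the board is in the cell n-th from the right (x of slim_spool in the frame of divided_stand between -0.015 and 0.015 m and z of slim_spool in the frame of divided_stand between 0.001 and 0.007 m and angle between each of slim_spool, wooden_reel, wide_reel, tube_cop's own z axis and vertical below 0.1 rad and linear speed of each of slim_spool, wooden_reel, wide_reel, tube_cop below 0.01 m/s and ((y of pad_slim in the frame of storage_board between 0.072 and 0.102 m and y of slim_spool in the frame of divided_stand between -0.102 and -0.072 m) or (y of pad_slim in the frame of storage_board between 0.014 and 0.044 m and y of slim_spool in the frame of divided_stand between -0.044 and -0.014 m) or (y of pad_slim in the frame of storage_board between -0.044 and -0.014 m and y of slim_spool in the frame of divided_stand between 0.014 and 0.044 m) or (y of pad_slim in the frame of storage_board between -0.102 and -0.072 m and y of slim_spool in the frame of divided_stand between 0.072 and 0.102 m)) and x of wooden_reel in the frame of divided_stand between -0.015 and 0.015 m and z of wooden_reel in the frame of divided_stand between 0.001 and 0.007 m and ((y of pad_wooden in the frame of storage_board between 0.072 and 0.102 m and y of wooden_reel in the frame of divided_stand between -0.102 and -0.072 m) or (y of pad_wooden in the frame of storage_board between 0.014 and 0.044 m and y of wooden_reel in the frame of divided_stand between -0.044 and -0.014 m) or (y of pad_wooden in the frame of storage_board between -0.044 and -0.014 m and y of wooden_reel in the frame of divided_stand between 0.014 and 0.044 m) or (y of pad_wooden in the frame of storage_board between -0.102 and -0.072 m and y of wooden_reel in the frame of divided_stand between 0.072 and 0.102 m)) and x of wide_reel in the frame of divided_stand between -0.015 and 0.015 m and z of wide_reel in the frame of divided_stand between 0.001 and 0.007 m and ((y of pad_wide in the frame of storage_board between 0.072 and 0.102 m and y of wide_reel in the frame of divided_stand between -0.102 and -0.072 m) or (y of pad_wide in the frame of storage_board between 0.014 and 0.044 m and y of wide_reel in the frame of divided_stand between -0.044 and -0.014 m) or (y of pad_wide in the frame of storage_board between -0.044 and -0.014 m and y of wide_reel in the frame of divided_stand between 0.014 and 0.044 m) or (y of pad_wide in the frame of storage_board between -0.102 and -0.072 m and y of wide_reel in the frame of divided_stand between 0.072 and 0.102 m)) and x of tube_cop in the frame of divided_stand between -0.015 and 0.015 m and z of tube_cop in the frame of divided_stand between 0.001 and 0.007 m and ((y of pad_cop in the frame of storage_board between 0.072 and 0.102 m and y of tube_cop in the frame of divided_stand between -0.102 and -0.072 m) or (y of pad_cop in the frame of storage_board between 0.014 and 0.044 m and y of tube_cop in the frame of divided_stand between -0.044 and -0.014 m) or (y of pad_cop in the frame of storage_board between -0.044 and -0.014 m and y of tube_cop in the frame of divided_stand between 0.014 and 0.044 m) or (y of pad_cop in the frame of storage_board between -0.102 and -0.072 m and y of tube_cop in the frame of divided_stand between 0.072 and 0.102 m))); the robot touches nothing.
It fails at once if the slim spool topples or is laid over (angle between slim_spool's own z axis and vertical above 0.8 rad).
It fails at once if the wooden reel topples or is laid over (angle between wooden_reel's own z axis and vertical above 0.8 rad).
It fails at once if the wide reel topples or is laid over (angle between wide_reel's own z axis and vertical above 0.8 rad).
It fails at once if the tube cop topples or is laid over (angle between tube_cop's own z axis and vertical above 0.8 rad).
It also fails if it takes over 115 s, if anything falls off the work surface, if the arm or the gripper's body presses on something with over 40 N, if the wrist force passes 120 N, or if a joint passes its speed limit or range.

ROBOT

A 6-joint arm with a two-finger parallel gripper is mounted at the origin on a cart in front of the work surface, level with it; the furniture and walls round the work are solid. World frame = base frame: x ahead of the robot, y to its left, z up, the work surface at z = 0. Lengths are in m, angles in rad, forces in N, time in s.
With the tool pointing down it reaches from about 0.275 to 0.85 m from the base axis. Payload 5.2 kg.
Tool frame: the origin (TCP) lies between the finger pads; the fingertips stand manip.tip_reach ahead of it and the grasp point (between the pads) is the TCP (manip.tip_reach is the distance from the TCP to the fingertips, in m); z points along the fingers, y is the line along which they close (so a half turn about z gives the same grasp; the last joint's range is limited). The gripper opens to 85 mm and grips with 20 to 120 N. Pads are 22 mm wide; open, the fingers measure 114 mm over their backs; the gripper's body (76 mm by 85 mm) begins 54 mm behind the grasp point. The pads swing forward as they close: fully open they stand 13 mm farther back than shut.
Start: joints at [-1.444, 0.259, 1.535, -0, 1.348, -0.203], TCP at [0.178, -0.52, 0.25] pointing down, gripper open.
Joint ranges: [-3.14, 3.14], [-0.91, 2.08], [0.19, 2.58], [-1.22, 4.36], [0.22, 2.71], [-3.12, 3.12]. Speed limits (rad/s): [2.57, 2.57, 3.14, 3.14, 3.14, 3.14].

INTERFACE

Orientations are given as a unit quaternion [x, y, z, w].
In Python, from plant import manip, get_image, camera_params, workorder, finder gives the robot as it stands.
- The arm moves only by the tool move_arm, never from a script. Its argument "targets" is a list of rows, each a list of 7 numbers: the shift along the tool's x, y, z in m, then the turn, a rotation vector about the tool's x, y, z in degrees, then the opening, from -1 (shut) to 1 (fully open), so that 0 is half open. In form: [[dx, dy, dz, wx, wy, wz, hand], ...]. A call has 1 to 5 rows; each row shifts and turns the commanded pose from where the row before left it, along the tool's axes as they then stand; what a row does not reach is not made up. A row lasts 1/12 s, in which the tool goes at most 41.7 mm and 7.16 degrees, less where a joint would pass 70% of its speed; a pose out of reach is approached as far as the arm can. A call is refused whole if a number of a shift passes 0.0417 or a number of a turn 7.16, either way. A call with a gripper value outside its range is refused whole. The fingers move at their own pace and stop on an object; "force" is the grip in N (left out, the last holds). Time passes only in rows, so rows that do not move let the fingers close. It gives the time, the measured TCP pose, the force, the opening and the grip force at its end, in the units of the state.
- manip.sense(): the state, without advancing time (a new reading comes with each control period).
- get_image(name): name is "scene" or "top" or "wrist"; returns the picture (420x560x3 uint8, red, green, blue); there is no depth.
- camera_params(name): a dict with "mtx" (3x3 intrinsics, pixels), "world_from_camera" (4x4, takes a point from camera to world coordinates); the wrist camera has in their place "T_tool_cam" (4x4, takes a point from camera to tool coordinates, whose origin is the TCP and whose axes are the flange's). Camera axes: x right, y up, looking along -z (the intrinsics and any distortion apply to the point x, -y, -z); pixel columns grow to the right and rows downward; lengths in m; the calibration is good to about 2 mm. The wrist camera is an equidistant fisheye: a pixel r from the principal point sees the ray r / f radians off the axis. A picture is of the moment at which its call begins: read the wrist's pose just before it. camera_params takes no time and is no camera call.
- workorder.hand_in(): hands the job in; it is judged then, once.
Trained networks look in the newest picture that a camera, given by its name, has taken for a name from the list of things; names that differ only in an ending like _2 or _b are one class to them, and where a whole thing is asked for, a point or a joint stands for the part that bears it (a point fixed in the world has none). Each returns a list of dicts, best first, with "score" (0 to 1); they miss things now and then, are a little off and sometimes report something else, mostly with a low value. They report only what shows in the picture. A call takes as long as a camera call.
- finder.find_in(camera, thing): "bbox" ([centre column, centre row, width, height] in pixels, round what is visible of it).
- finder.outline_of(camera, thing): "pixels" (420x560 bool, what is visible of it) and "bbox" ([centre column, centre row, width, height] in pixels, round what is visible of it).
- finder.landmark_of(camera, thing): "at" ([row, column] in pixels: a listed point, or the origin of a listed thing).
The state is a dict: "time_s": time; "q": joint angles; "joint_velocities": joint speeds; "effort": joint torques, N m; "tool_pos": TCP position; "eef_rot": TCP orientation; "wrist_force": force on the tool from outside, world axes, zero at the start; "torque": the same for the moment, N m; "finger_gap": finger opening in m; "gripper_force": force on a finger pad.
Only numpy, scipy, OpenCV 4.12 (cv2) and the standard library are available. Lean on these libraries where they do the work, as an engineer would, in place of code of your own. Each camera call takes 0.05 s, during which the arm holds its last target. There are 200 camera calls.

## Working session

There is one attempt and no reset: what is moved stays moved. The work goes in short steps, Python scripts to look and compute and a tool call to move; the robot and the scene stay as the last step left them, time stands still between calls to the robot, and variables do not carry over. Pictures are saved under pics/ and viewed, at most 17 in all, crops included, and the job is handed in when it is done.

Besides the shell and the picture viewer there is one more tool, called after ">>>" by a JSON object that holds its "op" and its "data", one argument or row to a line. move_arm: Moves the arm, as the interface text tells. Its arguments: {"type":"object","properties":{"targets":{"type":"array"},"force":{"type":"number"}},"required":["targets"]}

```bash
mkdir -p pics; ls
cat > h.py <<'E'
import numpy as np, cv2
from plant import manip, get_image, camera_params, workorder, finder
from scipy.spatial.transform import Rotation as R
def ray(cam,px,s=None):
    """px=(col,row)->origin, dir in world"""
    p=camera_params(cam); K=np.array(p["mtx"]); u=(px[0]-K[0,2])/K[0,0]; v=(px[1]-K[1,2])/K[1,1]
    if cam=="wrist":
        th=np.hypot(u,v); k=np.sin(th)/th if th>1e-9 else 1
        d=np.array([u*k,-v*k,-np.cos(th)])
        T=np.eye(4); T[:3,:3]=R.from_quat(s["eef_rot"]).as_matrix(); T[:3,3]=s["tool_pos"]
        T=T@np.array(p["T_tool_cam"])
    else:
        d=np.array([u,-v,-1.]); T=np.array(p["world_from_camera"])
    d=T[:3,:3]@d; return T[:3,3],d/np.linalg.norm(d)
def atz(cam,px,z,s=None):
    o,d=ray(cam,px,s); return o+d*(z-o[2])/d[2]
def meet(rays):
    A=sum(np.eye(3)-np.outer(d,d) for o,d in rays); b=sum((np.eye(3)-np.outer(d,d))@o for o,d in rays)
    x=np.linalg.solve(A,b); return x,[np.linalg.norm((np.eye(3)-np.outer(d,d))@(x-o)) for o,d in rays]
def save(name,img,): cv2.imwrite(f"pics/{name}.png",img[:,:,::-1])
E
python3 - <<'E'
from h import *
s=manip.sense(); print(s, manip.tip_reach)
for c in("scene","top","wrist"):
    im=get_image(c); save(c+"0",im); p=camera_params(c); print(c,p.keys(),np.round(p["mtx"],1).tolist(),np.round(p.get("world_from_camera",p.get("T_tool_cam")),3).tolist())
    if c=="wrist": continue
    for t in "slim_spool wooden_reel wide_reel tube_cop storage_board divided_stand".split():
        r=[(round(x["score"],2),np.round(x["at"]).tolist()) for x in finder.landmark_of(c,t)[:2]]
        b=[(round(x["score"],2),np.round(x["bbox"]).tolist()) for x in finder.find_in(c,t)[:2]]
        print(c,t,r,b)
E
python3 - <<'E'
import cv2,numpy as np
a=[cv2.imread(f"pics/{c}0.png") for c in("scene","top")]
cv2.imwrite("pics/both0.png",cv2.resize(np.vstack(a),None,fx=.71,fy=.71,interpolation=cv2.INTER_AREA))
E
```

```text
pics
{'time_s': 0.0, 'q': array([-1.44378223e+00,  2.59344524e-01,  1.53610823e+00, -1.88585908e-05,
        1.34799455e+00, -2.02798400e-01]), 'joint_velocities': array([ 0.00022674, -0.00029861,  0.0004183 , -0.00075718,  0.00057   ,
       -0.00164263]), 'effort': array([ 5.60719091e-04, -4.46034122e+01, -2.90568227e+01, -3.23131890e-04,
        1.14236644e-02, -6.12434434e-06]), 'tool_pos': array([ 0.17807797, -0.51984012,  0.24946375]), 'eef_rot': array([ 9.86432982e-01,  1.64161846e-01,  2.59421922e-05, -9.27006315e-04]), 'wrist_force': array([ 0.09477686, -0.64753809,  0.25456641]), 'torque': array([-0.0196887 , -0.0115725 , -0.01560331]), 'gripper_force': 0.0, 'finger_gap': 0.08524590554015737} 0.019
scene dict_keys(['mtx', 'world_from_camera']) [[494.7, 0.0, 280.1], [0.0, 494.7, 213.9], [0.0, 0.0, 1.0]] [[-0.987, 0.121, -0.106, 0.508], [-0.161, -0.699, 0.697, 0.604], [0.01, 0.705, 0.709, 0.64], [0.0, 0.0, 0.0, 1.0]]
scene slim_spool [(0.8, [172.0, 282.0])] [(0.59, [287.0, 156.0, 18.0, 26.0]), (0.32, [295.0, 170.0, 8.0, 13.0])]
scene wooden_reel [(0.74, [150.0, 289.0])] [(0.5
[... 668 characters left out ...]
6.0, 222.0, 20.0, 18.0]), (0.58, [211.0, 226.0, 124.0, 43.0])]
top wooden_reel [(0.77, [224.0, 390.0])] [(0.65, [394.0, 222.0, 21.0, 17.0])]
top wide_reel [(0.63, [222.0, 312.0])] [(0.64, [307.0, 221.0, 22.0, 24.0])]
top tube_cop [(0.76, [223.0, 335.0])] [(0.87, [336.0, 224.0, 19.0, 22.0]), (0.67, [309.0, 222.0, 19.0, 18.0])]
top storage_board [(0.67, [223.0, 345.0])] [(0.59, [349.0, 224.0, 121.0, 30.0])]
top divided_stand [(0.95, [225.0, 212.0])] [(0.61, [212.0, 227.0, 129.0, 41.0])]
wrist dict_keys(['mtx', 'T_tool_cam']) [[325.2, 0.0, 275.4], [0.0, 325.2, 206.9], [0.0, 0.0, 1.0]] [[0.001, 0.945, 0.326, 0.083], [1.0, -0.001, 0.0, 0.001], [0.001, 0.326, -0.945, -0.123], [0.0, 0.0, 0.0, 1.0]]
```

View pics/scene0.png

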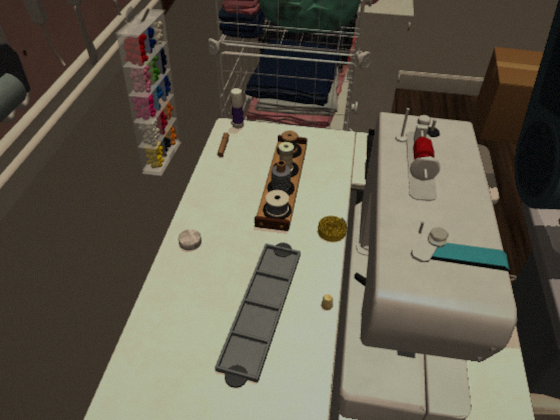

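View pics/top0.png

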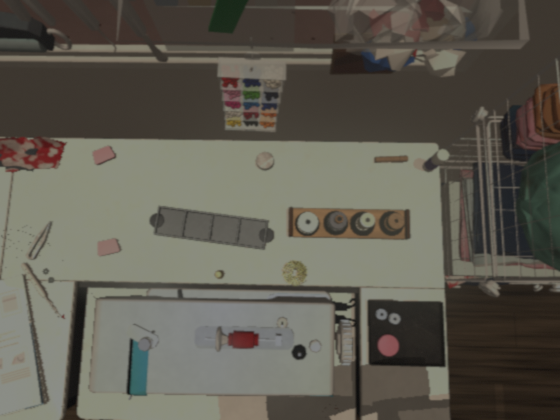

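The scene shows the board (cols 260-305, rows 130-228 in "scene") with its row of spools. In the top view, left to right, they are wide (307,222), cop (336,223), slim (366,222) and wooden (393,222). The stand is centred at about (212,226) there and slightly turned.

Run:
```python
from h import *
T={};S={}
for c in("top","scene"): save(c+"1",get_image(c))
for t in "slim_spool wooden_reel wide_reel tube_cop storage_board divided_stand".split():
    a=finder.landmark_of("top",t)[0]["at"][::-1]; b=finder.landmark_of("scene",t)[0]["at"][::-1]
    x,e=meet([ray("top",a),ray("scene",b)]); print(t,"tri",x.round(3),np.round(e,4), "top@z15/0",atz("top",a,.015).round(3),atz("top",a,.0).round(3),"scene",atz("scene",b,.015).round(3),atz("scene",b,0).round(3))
for t,z in(("divided_stand",.012),("storage_board",.015)):
  for c in("top","scene"):
    r=finder.outline_of(c,t)[0]; ys,xs=np.nonzero(r["pixels"])
    P=np.array([atz(c,(x,y),z)[:2] for x,y in zip(xs,ys)])
    (cx,cy),(w,h),a=cv2.minAreaRect((P*1000).astype(np.float32)); _,_,V=np.linalg.svd(P-P.mean(0),full_matrices=False)
    print(t,c,r["score"],P.mean(0).round(3),"rect",round(cx),round(cy),round(w),round(h),round(a,1),"yaw",np.degrees(np.arctan(-V[0][0]/V[0][1])).round(2))
```

```text
slim_spool tri [ 0.614 -0.136  0.005] [0.0004 0.0004] top@z15/0 [ 0.612 -0.134  0.015] [ 0.614 -0.137  0.   ] scene [ 0.612 -0.124  0.015] [ 0.615 -0.142  0.   ]
wooden_reel tri [ 0.612 -0.194  0.023] [0.0033 0.0033] top@z15/0 [ 0.61  -0.196  0.015] [ 0.612 -0.199  0.   ] scene [ 0.617 -0.204  0.015] [ 0.62  -0.224  0.   ]
wide_reel tri [ 0.609 -0.024  0.014] [0.0031 0.0031] top@z15/0 [ 0.612 -0.024  0.015] [ 0.614 -0.024  0.   ] scene [ 0.606 -0.022  0.015] [ 0.608 -0.037  0.   ]
tube_cop tri [ 0.61  -0.084  0.011] [0.0015 0.0015] top@z15/0 [ 0.611 -0.083  0.015] [ 0.613 -0.085  0.   ] scene [ 0.608 -0.079  0.015] [ 0.61  -0.096  0.   ]
storage_board tri [ 0.61  -0.108 -0.   ] [0.0022 0.0022] top@z15/0 [ 0.61  -0.106  0.015] [ 0.612 -0.108  0.   ] scene [ 0.605 -0.091  0.015] [ 0.608 -0.108  0.   ]
divided_stand tri [0.594 0.178 0.003] [0.0014 0.0014] top@z15/0 [0.592 0.176 0.015] [0.593 0.179 0.   ] scene [0.594 0.186 0.015] [0.596 0.176 0.   ]Traceback (most recent call last):
  File "<stdin>", line 10, in <module>
  File "h.py", line 16, in atz
    o,d=ray(cam,px,s); return o+d*(z-o[2])/d[2]
        ~~~^^^^^^^^^^
  File "h.py", line 6, in ray
    p=camera_params(cam); K=np.array(p["mtx"]); u=(px[0]-K[0,2])/K[0,0]; v=(px[1]-K[1,2])/K[1,1]
ValueError: time passes only in moves, steps and waits
```

>>> {"op": "move_arm", "data": {
  "targets": [
    [0, 0, -0.04, 0, 0, -7.11, 1],
    [0, 0, -0.04, 0, 0, -7.11, 1],
    [0, 0, -0.04, 0, 0, -7.11, 1],
    [0, 0, -0.04, 0, 0, -7.11, 1],
    [0, 0, 0, 0, 0, -7.11, 1]
  ]
}}

```text
time_s: 2.52
tool_pos: [0.1785, -0.5223, 0.4196]
eef_rot: [0.888, 0.46, -0.003, 0.007]
wrist_force: [-0.2, -0.6, 1.5]
finger_gap: 0.0851
gripper_force: 0.0
```

>>> {"op": "move_arm", "data": {
  "targets": [
    [0, 0, 0, 0, 0, -7.11, 1],
    [0, 0, 0, 0, 0, -7.11, 1],
    [0, 0, 0, 0, 0, -7.11, 1],
    [0, 0, 0, 0, 0, -7.11, 1],
    [0, 0, 0, 0, 0, -7.11, 1]
  ]
}}

```text
time_s: 2.93
tool_pos: [0.1781, -0.5203, 0.4103]
eef_rot: [0.705, 0.709, 0.0, -0.0]
wrist_force: [-0.1, -1.2, -0.2]
finger_gap: 0.0853
gripper_force: 0.0
```

>>> {"op": "move_arm", "data": {
  "targets": [
    [0.038, 0.012, 0, 0, 0, 0, 1],
    [0.038, 0.012, 0, 0, 0, 0, 1],
    [0.038, 0.012, 0, 0, 0, 0, 1],
    [0.038, 0.012, 0, 0, 0, 0, 1],
    [0.038, 0.012, 0, 0, 0, 0, 1]
  ]
}}

```text
time_s: 3.35
tool_pos: [0.2383, -0.3286, 0.4102]
eef_rot: [0.707, 0.707, 0.0, 0.0]
wrist_force: [1.6, 0.5, 0.8]
finger_gap: 0.0856
gripper_force: 0.0
```

>>> {"op": "move_arm", "data": {
  "targets": [
    [0.02, 0.034, 0, 0, 0, 0, 1],
    [0.02, 0.034, 0, 0, 0, 0, 1],
    [0.02, 0.034, 0, 0, 0, 0, 1],
    [0.02, 0.034, 0, 0, 0, 0, 1],
    [0.02, 0.034, 0, 0, 0, 0, 1]
  ]
}}

```text
time_s: 3.77
tool_pos: [0.4095, -0.2289, 0.4107]
eef_rot: [0.707, 0.707, -0.0, 0.001]
wrist_force: [-0.2, -1.3, 0.5]
finger_gap: 0.0854
gripper_force: 0.0
```

>>> {"op": "move_arm", "data": {
  "targets": [
    [0.02, 0.034, 0, 0, 0, 0, 1],
    [0.02, 0.034, 0, 0, 0, 0, 1],
    [0.02, 0.034, 0, 0, 0, 0, 1],
    [0.02, 0.034, 0, 0, 0, 0, 1],
    [0, 0.034, 0, 0, 0, 0, 1]
  ]
}}

```text
time_s: 4.18
tool_pos: [0.5797, -0.1462, 0.4111]
eef_rot: [0.706, 0.708, 0.001, -0.0]
wrist_force: [0.3, -1.1, 1.1]
finger_gap: 0.0853
gripper_force: 0.0
```

>>> {"op": "move_arm", "data": {
  "targets": [
    [0, 0.03, 0.04, 0, 0, 0, 1],
    [0, 0, 0.03, 0, 0, 0, 1],
    [0, 0, 0, 0, 0, 0, 1],
    [0, 0, 0, 0, 0, 0, 1]
  ]
}}

```text
time_s: 4.52
tool_pos: [0.6023, -0.1499, 0.3451]
eef_rot: [0.707, 0.707, -0.001, -0.003]
wrist_force: [0.5, -0.0, 0.6]
finger_gap: 0.0855
gripper_force: 0.0
```

```bash
python3 - <<'E'
import re
s=open('h.py').read()
s=s.replace('def ray(','_c={}\ndef cp(c):\n    if c not in _c: _c[c]=camera_params(c)\n    return _c[c]\ndef ray(').replace('p=camera_params(cam)','p=cp(cam)')
open('h.py','w').write(s)
E
cat > look.py <<'E'
from h import *
import sys
def look(name,things):
    s=manip.sense(); im=get_image("wrist"); save(name,im); print("tcp",s["tool_pos"].round(4))
    for t in things:
        r=finder.landmark_of("wrist",t)
        for x in r[:2]:
            a=x["at"][::-1]; z=.004 if 0 else (.0 if t[:3] in("div","sto") else .015)
            print(t,round(x["score"],2),np.round(a,1),"@z",z,atz("wrist",a,z,s).round(4))
    for t,z in(("divided_stand",.012),("storage_board",.012)):
        if t not in things: continue
        r=finder.outline_of("wrist",t)
        if not r: continue
        r=r[0]; ys,xs=np.nonzero(r["pixels"]); P=np.array([atz("wrist",(x,y),z,s)[:2] for x,y in zip(xs[::3],ys[::3])])
        (cx,cy),(w,h),a=cv2.minAreaRect((P*1000).astype(np.float32)); _,_,V=np.linalg.svd(P-P.mean(0),full_matrices=False)
        print(t,"outline",round(r["score"],2),"mean",P.mean(0).round(4),"rect",round(cx),round(cy),round(w),round(h),round(a,1),"yaw",np.degrees(np.arctan(-V[0][0]/V[0][1])).round(2))
look(sys.argv[1],sys.argv[2:])
E
python3 look.py w1 slim_spool wooden_reel wide_reel tube_cop pad_wide storage_board divided_stand
```

```text
tcp [ 0.6023 -0.1499  0.3451]
wooden_reel 0.8 [285.6 191.1] @z 0.015 [ 0.6148 -0.1973  0.015 ]
wooden_reel 0.22 [281.1 147.3] @z 0.015 [ 0.6079 -0.1333  0.015 ]
wide_reel 0.75 [284.6  67.2] @z 0.015 [ 0.6123 -0.0211  0.015 ]
wide_reel 0.72 [284.  194.5] @z 0.015 [ 0.6125 -0.2024  0.015 ]
tube_cop 0.93 [285.7 113.2] @z 0.015 [ 0.6141 -0.0853  0.015 ]
tube_cop 0.53 [284.1  68.4] @z 0.015 [ 0.6116 -0.0227  0.015 ]
pad_wide 0.76 [283.5  68. ] @z 0.015 [ 0.6108 -0.0222  0.015 ]
storage_board 0.94 [284.  129.3] @z 0.0 [ 0.6121 -0.1092  0.    ]
divided_stand outline 0.92 mean [0.5853 0.0649] rect 584 62 34 60 89.1 yaw 85.93
storage_board outline 0.88 mean [ 0.6124 -0.103 ] rect 611 -109 253 63 89.8 yaw -1.18
```

View pics/w1.png

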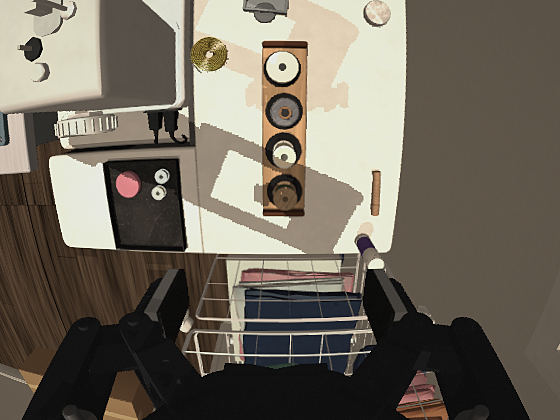

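The wrist picture shows the board at rows 40-215, col 284. The spools, from +y, are wide (283,68), cop (286,112), slim (284,150) and wooden (285,192). The stand's end shows at (266,8). I'll look at the stand next.

>>> {"op": "move_arm", "data": {
  "targets": [
    [0.04, 0, 0, 0, 0, 0, 1],
    [0.04, 0, 0, 0, 0, 0, 1],
    [0.04, 0, 0, 0, 0, 0, 1],
    [0.04, 0, 0, 0, 0, 0, 1],
    [0.04, 0, 0, 0, 0, 0, 1]
  ]
}}

```text
time_s: 5.43
tool_pos: [0.6029, 0.0512, 0.3473]
eef_rot: [0.707, 0.707, 0.0, 0.0]
wrist_force: [0.4, -0.3, -0.8]
finger_gap: 0.0853
gripper_force: 0.0
```

>>> {"op": "move_arm", "data": {
  "targets": [
    [0.03, 0, 0, 0, 0, 0, 1],
    [0, 0, 0, 0, 0, 0, 1],
    [0, 0, 0, 0, 0, 0, 1]
  ]
}}

```text
time_s: 5.68
tool_pos: [0.6029, 0.0813, 0.3472]
eef_rot: [0.706, 0.708, 0.0, 0.0]
wrist_force: [0.5, -0.6, 1.2]
finger_gap: 0.0851
gripper_force: 0.0
```

```bash
python3 look.py w2 divided_stand wide_reel tube_cop
```

```text
tcp [0.6029 0.0813 0.3472]
divided_stand 0.88 [275.7  88.3] @z 0.0 [0.6024 0.1804 0.    ]
wide_reel 0.91 [279.5 226.7] @z 0.015 [ 0.609  -0.0235  0.015 ]
wide_reel 0.22 [283.7 316. ] @z 0.015 [ 0.6181 -0.1933  0.015 ]
tube_cop 0.7 [286. 260.] @z 0.015 [ 0.6198 -0.0806  0.015 ]
divided_stand outline 0.96 mean [0.5977 0.1787] rect 598 179 262 62 83.2 yaw -6.65
```

View pics/w2.png

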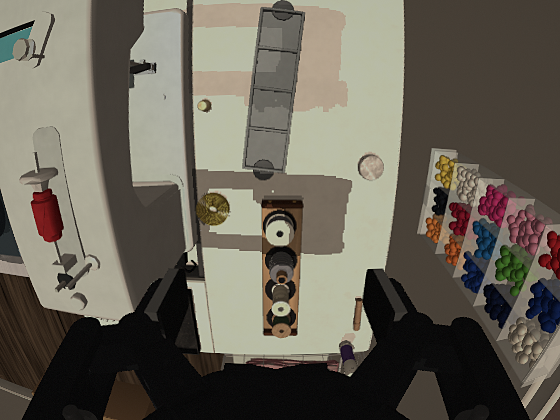

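The stand runs from (283,10) to (262,170), turned about -6.7°, with its centre near (0.597, 0.179). The wooden reel is the easiest, so I'll take it first.

>>> {"op": "move_arm", "data": {
  "targets": [
    [-0.04, 0.002, 0, 0, 0, 0, 1],
    [-0.04, 0.002, 0, 0, 0, 0, 1],
    [-0.04, 0.002, 0, 0, 0, 0, 1],
    [-0.04, 0.002, 0, 0, 0, 0, 1],
    [-0.04, 0.001, 0, 0, 0, 0, 1]
  ]
}}

```text
time_s: 6.35
tool_pos: [0.6117, -0.1235, 0.347]
eef_rot: [0.708, 0.707, -0.0, 0.0]
wrist_force: [0.6, 0.0, 0.4]
finger_gap: 0.0856
gripper_force: 0.0
```

>>> {"op": "move_arm", "data": {
  "targets": [
    [-0.04, 0, 0, 0, 0, 0, 1],
    [-0.037, 0, 0, 0, 0, 0, 1],
    [0, 0, 0.04, 0, 0, 0, 1],
    [0, 0, 0.04, 0, 0, 0, 1],
    [0, 0, 0.04, 0, 0, 0, 1]
  ]
}}

```text
time_s: 6.77
tool_pos: [0.6117, -0.2004, 0.2262]
eef_rot: [0.709, 0.706, 0.0, 0.001]
wrist_force: [0.3, 0.3, 0.6]
finger_gap: 0.0855
gripper_force: 0.0
```

>>> {"op": "move_arm", "data": {
  "targets": [
    [0, 0, 0.04, 0, 0, 0, 1],
    [0, 0, 0.03, 0, 0, 0, 1],
    [0, 0, 0, 0, 0, 0, 1],
    [0, 0, 0, 0, 0, 0, 1]
  ]
}}

```text
time_s: 7.1
tool_pos: [0.6109, -0.1981, 0.1556]
eef_rot: [0.708, 0.706, -0.001, -0.002]
wrist_force: [-0.6, 0.1, 0.7]
finger_gap: 0.0854
gripper_force: 0.0
```

```bash
python3 look.py w3 wooden_reel slim_spool
```

```text
tcp [ 0.6109 -0.1981  0.1556]
wooden_reel 0.87 [276.7 201.9] @z 0.015 [ 0.611  -0.2006  0.015 ]
slim_spool 0.77 [276.8 125.8] @z 0.015 [ 0.6111 -0.1362  0.015 ]
```

View pics/w3.png

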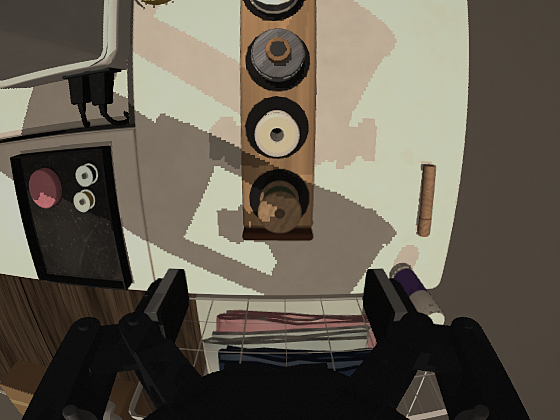

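The wooden reel at (277,202) lies straight under the gripper (x 0.611). I'll descend and close.

>>> {"op": "move_arm", "data": {
  "targets": [
    [0, 0, 0.035, 0, 0, 0, 1],
    [0, 0, 0.035, 0, 0, 0, 1],
    [0, 0, 0.025, 0, 0, 0, 1],
    [0, 0, 0.016, 0, 0, 0, 1],
    [0, 0, 0, 0, 0, 0, 0.4]
  ],
  "force": 40
}}

```text
time_s: 7.67
tool_pos: [0.6114, -0.197, 0.0445]
eef_rot: [0.707, 0.707, -0.0, -0.001]
wrist_force: [-1.1, 0.1, -0.2]
finger_gap: 0.0754
gripper_force: 0.0
```

>>> {"op": "move_arm", "data": {
  "targets": [
    [0, 0, 0, 0, 0, 0, 0.1],
    [0, 0, 0, 0, 0, 0, -0.1],
    [0, 0, 0, 0, 0, 0, -0.3],
    [0, 0, 0, 0, 0, 0, -1],
    [0, 0, 0, 0, 0, 0, -1]
  ]
}}

```text
time_s: 8.08
tool_pos: [0.6138, -0.1982, 0.0488]
eef_rot: [0.707, 0.707, 0.001, 0.002]
wrist_force: [-1.2, 1.6, 6.5]
finger_gap: 0.0315
gripper_force: 39.6
```

>>> {"op": "move_arm", "data": {
  "targets": [
    [0, 0, 0, 0, 0, 0, -1],
    [0, 0, 0, 0, 0, 0, -1],
    [0, 0, 0, 0, 0, 0, -1]
  ]
}}

```text
time_s: 8.33
tool_pos: [0.6138, -0.1982, 0.0488]
eef_rot: [0.707, 0.707, 0.001, 0.002]
wrist_force: [0.4, 0.8, 6.0]
finger_gap: 0.0317
gripper_force: 39.6
```

>>> {"op": "move_arm", "data": {
  "targets": [
    [0, 0, -0.01, 0, 0, 0, -1],
    [0, 0, -0.02, 0, 0, 0, -1],
    [0, 0, -0.03, 0, 0, 0, -1],
    [0, 0, -0.03, 0, 0, 0, -1],
    [0, 0, 0, 0, 0, 0, -1]
  ]
}}

```text
time_s: 8.75
tool_pos: [0.6157, -0.199, 0.1441]
eef_rot: [0.707, 0.707, 0.002, 0.006]
wrist_force: [0.7, -0.3, 0.2]
finger_gap: 0.0315
gripper_force: 39.7
```

```bash
python3 look.py w4 wooden_reel slim_spool tube_cop wide_reel; python3 -c "
from plant import manip
s=manip.sense();print(s['tool_pos'],s['eef_rot'],s['wrist_force'],s['finger_gap'],s['gripper_force'])"
```

```text
tcp [ 0.6157 -0.199   0.1441]
wooden_reel 0.66 [274.3 258.7] @z 0.015 [ 0.6157 -0.2512  0.015 ]
slim_spool 0.9 [270.  123.3] @z 0.015 [ 0.6124 -0.1352  0.015 ]
tube_cop 0.95 [267.3  52.8] @z 0.015 [ 0.6104 -0.0804  0.015 ]
[ 0.61132811 -0.19693922  0.13499531] [ 7.07122643e-01  7.07090076e-01 -3.22808735e-04 -1.04327328e-03] [ 0.34472361  0.72673688 -1.21243252] 0.03165950817172484 39.69027936458588
```

View pics/w4.png

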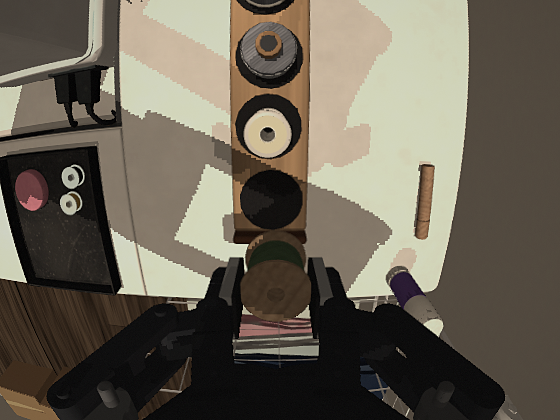

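The reel hangs upright between the pads: top flange at (277,290), lower flange at (275,245), fingertips near rows 258-260. I'll project the tool geometry to see where the tips really stand relative to the reel's base.

Run:
```python
from h import *
p=cp("wrist");K=np.array(p["mtx"]);T=np.linalg.inv(np.array(p["T_tool_cam"]))
def proj(P):
    c=T@np.append(P,1); d=np.array([c[0],-c[1],-c[2]]); r=np.hypot(d[0],d[1]); th=np.arctan2(r,d[2])
    return K[0,2]+K[0,0]*th*d[0]/r, K[1,2]+K[1,1]*th*d[1]/r
for z in(0,.01,.019,.025,.03,.035): print(z,"padedge",np.round(proj([.011,-.016,z])),np.round(proj([.011,.016,z])),"axis",np.round(proj([0,0,z])),"near rim",np.round(proj([.0165,0,z])),"far rim",np.round(proj([-.0165,0,z])))
im=cv2.imread("pics/w4.png")
cv2.imwrite("pics/w4c.png",cv2.resize(im[215:345,180:380],None,fx=4,fy=4,interpolation=cv2.INTER_CUBIC))
```

```text
0 padedge [240. 272.] [313. 272.] axis [276. 293.] near rim [276. 261.] far rim [276. 321.]
0.01 padedge [242. 261.] [311. 261.] axis [276. 281.] near rim [276. 251.] far rim [276. 309.]
0.019 padedge [244. 252.] [309. 252.] axis [276. 272.] near rim [276. 242.] far rim [276. 299.]
0.025 padedge [245. 247.] [308. 247.] axis [276. 266.] near rim [276. 237.] far rim [276. 292.]
0.03 padedge [245. 243.] [307. 243.] axis [276. 261.] near rim [276. 233.] far rim [276. 287.]
0.035 padedge [246. 239.] [306. 239.] axis [276. 257.] near rim [276. 229.] far rim [276. 282.]
```

View pics/w4c.png

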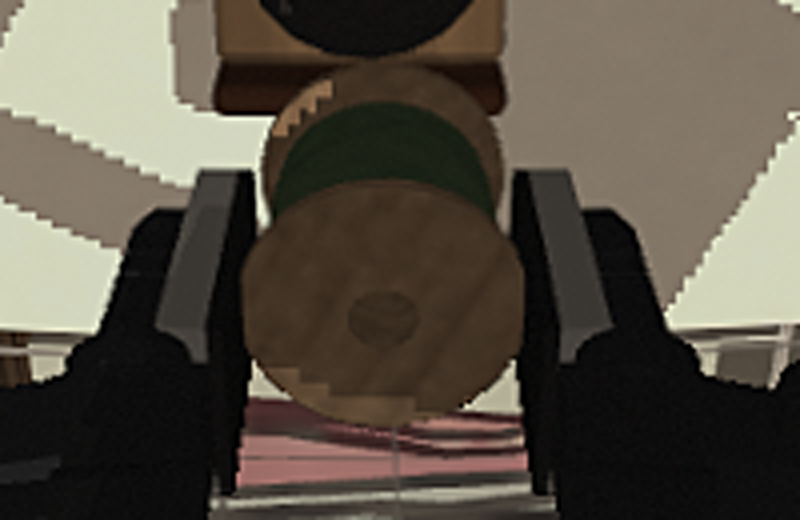

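The tips stand about 14 mm ahead of the TCP at this gap and the reel's base about 35 mm ahead, so the tips will clear the 12 mm walls. I'll carry the reel to the stand and check from near.

>>> {"op": "move_arm", "data": {
  "targets": [
    [0.02, 0, -0.01, 0, 0, 0, -1],
    [0.04, 0, 0, 0, 0, 0, -1],
    [0.04, 0, 0, 0, 0, 0, -1],
    [0.04, 0, 0, 0, 0, 0, -1],
    [0.04, 0, 0, 0, 0, 0, -1]
  ]
}}

```text
time_s: 9.42
tool_pos: [0.6109, -0.0158, 0.1444]
eef_rot: [0.707, 0.707, -0.001, -0.001]
wrist_force: [0.9, -0.4, 0.1]
finger_gap: 0.0318
gripper_force: 39.7
```

>>> {"op": "move_arm", "data": {
  "targets": [
    [0.04, 0, 0, 0, 0, 0, -1],
    [0.04, 0, 0, 0, 0, 0, -1],
    [0.04, 0, 0, 0, 0, 0, -1],
    [0.04, -0.004, 0, 0, 0, 0, -1],
    [0.02, 0, 0, 0, 0, 0, -1]
  ]
}}

```text
time_s: 9.83
tool_pos: [0.606, 0.1672, 0.1443]
eef_rot: [0.706, 0.708, -0.001, -0.002]
wrist_force: [0.2, -0.7, -0.4]
finger_gap: 0.0312
gripper_force: 39.7
```

>>> {"op": "move_arm", "data": {
  "targets": [
    [0, 0, 0, 0, 0, 0, -1],
    [0, 0, 0, 0, 0, 0, -1]
  ]
}}

```text
time_s: 10.0
tool_pos: [0.6071, 0.1639, 0.1444]
eef_rot: [0.706, 0.708, -0.001, -0.001]
wrist_force: [0.2, -0.1, -1.0]
finger_gap: 0.0315
gripper_force: 39.7
```

```bash
python3 look.py w5 divided_stand wooden_reel
```

```text
tcp [0.6071 0.1639 0.1444]
divided_stand 0.83 [269.4 180.5] @z 0.0 [0.601  0.1788 0.    ]
wooden_reel 0.93 [274.2 255.4] @z 0.015 [0.6054 0.1157 0.015 ]
divided_stand outline 0.71 mean [0.6013 0.2178] rect 601 203 215 63 83.3 yaw -9.25
```

View pics/w5.png

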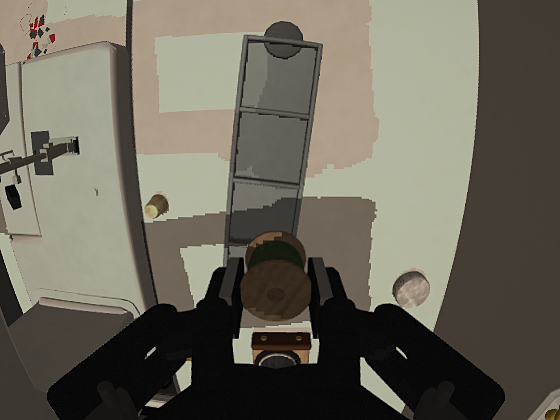

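The stand is clear. The end wall's corners are at (247,36) and (322,43), and the dividers run from (240,108) to (314,115) and (232,179) to (301,184).

Run:
```python
from h import *
s=dict(manip.sense()); s["tool_pos"]=np.array([0.6071,0.1639,0.1444])
for a in [(247,36),(322,43),(240,108),(314,115),(232,179),(301,184)]: print(a,atz("wrist",a,.012,s).round(4))
q=[atz("wrist",a,.012,s)[:2] for a in [(247,36),(322,43),(240,108),(314,115)]]
print("cell+87",np.mean(q,0).round(4))
```

```text
(247, 36) [0.5848 0.2977 0.012 ]
(322, 43) [0.6423 0.2925 0.012 ]
(240, 108) [0.579  0.2405 0.012 ]
(314, 115) [0.6366 0.235  0.012 ]
(232, 179) [0.5712 0.1834 0.012 ]
(301, 184) [0.6273 0.179  0.012 ]
cell+87 [0.6107 0.2664]
```

>>> {"op": "move_arm", "data": {
  "targets": [
    [0.04, 0.001, 0, 0, 0, 0, -1],
    [0.04, 0.001, 0, 0, 0, 0, -1],
    [0.021, 0.001, 0, 0, 0, 0, -1],
    [0, 0, 0, 0, 0, 0, -1],
    [0, 0, 0.035, 0, 0, 0, -1]
  ]
}}

```text
time_s: 10.62
tool_pos: [0.6162, 0.2649, 0.1179]
eef_rot: [0.707, 0.707, 0.006, 0.004]
wrist_force: [1.7, -0.4, 1.0]
finger_gap: 0.0315
gripper_force: 39.7
```

>>> {"op": "move_arm", "data": {
  "targets": [
    [0, 0, 0.035, 0, 0, 0, -1],
    [0, 0, 0.02, 0, 0, 0, -1],
    [0, 0, 0.01, 0, 0, 0, -1],
    [0, 0, 0, 0, 0, 0, -1],
    [0, 0, 0, 0, 0, 0, -1]
  ]
}}

```text
time_s: 11.03
tool_pos: [0.6119, 0.2625, 0.0463]
eef_rot: [0.708, 0.707, -0.0, 0.0]
wrist_force: [0.9, 0.6, 0.7]
finger_gap: 0.0318
gripper_force: 39.7
```

>>> {"op": "move_arm", "data": {
  "targets": [
    [0.001, -0.001, 0.003, 0, 0, 0, -1],
    [0.001, 0, 0.002, 0, 0, 0, -1],
    [0, 0, 0.001, 0, 0, 0, -1],
    [0, 0, 0, 0, 0, 0, -1]
  ]
}}

```text
time_s: 11.37
tool_pos: [0.6105, 0.2658, 0.0408]
eef_rot: [0.707, 0.707, 0.001, 0.0]
wrist_force: [1.1, -1.4, -0.8]
finger_gap: 0.0315
gripper_force: 39.7
```

>>> {"op": "move_arm", "data": {
  "targets": [
    [0, 0, 0.002, 0, 0, 0, -1],
    [0, 0, 0.001, 0, 0, 0, -1],
    [0, 0, 0, 0, 0, 0, -1],
    [0, 0, 0, 0, 0, 0, -1]
  ]
}}

```text
time_s: 11.7
tool_pos: [0.6109, 0.2656, 0.0392]
eef_rot: [0.707, 0.707, 0.001, 0.001]
wrist_force: [-4.0, -3.1, 10.7]
finger_gap: 0.0317
gripper_force: 40.9
```

>>> {"op": "move_arm", "data": {
  "targets": [
    [0, 0, -0.001, 0, 0, 0, -0.2],
    [0, 0, 0, 0, 0, 0, 0],
    [0, 0, 0, 0, 0, 0, 0.5],
    [0, 0, 0, 0, 0, 0, 1],
    [0, 0, 0, 0, 0, 0, 1]
  ]
}}

```text
time_s: 12.12
tool_pos: [0.61, 0.2657, 0.0376]
eef_rot: [0.707, 0.707, -0.0, -0.0]
wrist_force: [0.5, 0.7, 0.3]
finger_gap: 0.0769
gripper_force: 0.0
```

>>> {"op": "move_arm", "data": {
  "targets": [
    [0, 0, -0.02, 0, 0, 0, 1],
    [0, 0, -0.04, 0, 0, 0, 1],
    [0, 0, -0.04, 0, 0, 0, 1],
    [-0.04, 0, 0, 0, 0, 0, 1],
    [-0.04, 0, 0, 0, 0, 0, 1]
  ]
}}

```text
time_s: 12.53
tool_pos: [0.6121, 0.1872, 0.1415]
eef_rot: [0.705, 0.709, 0.003, 0.002]
wrist_force: [0.4, -0.5, -0.2]
finger_gap: 0.0856
gripper_force: 0.0
```

>>> {"op": "move_arm", "data": {
  "targets": [
    [-0.04, 0, 0, 0, 0, 0, 1],
    [-0.02, 0, 0, 0, 0, 0, 1],
    [0, 0, 0, 0, 0, 0, 1],
    [0, 0, 0, 0, 0, 0, 1]
  ]
}}

```text
time_s: 12.87
tool_pos: [0.6103, 0.1245, 0.1379]
eef_rot: [0.708, 0.706, 0.0, -0.0]
wrist_force: [-0.5, 0.9, 0.6]
finger_gap: 0.0855
gripper_force: 0.0
```

```bash
python3 look.py w6 wooden_reel slim_spool tube_cop wide_reel divided_stand
```

```text
tcp [0.6103 0.1245 0.1379]
wooden_reel 0.6 [276.3  28.3] @z 0.015 [0.6107 0.2622 0.015 ]
wide_reel 0.7 [276.2 344.6] @z 0.015 [ 0.6103 -0.0231  0.015 ]
divided_stand 0.94 [259.4 136.2] @z 0.0 [0.597  0.1781 0.    ]
divided_stand 0.68 [275.6  29.7] @z 0.0 [0.6102 0.2644 0.    ]
divided_stand outline 0.9 mean [0.5974 0.1717] rect 597 171 239 62 83.6 yaw -6.6
```

View pics/w6.png

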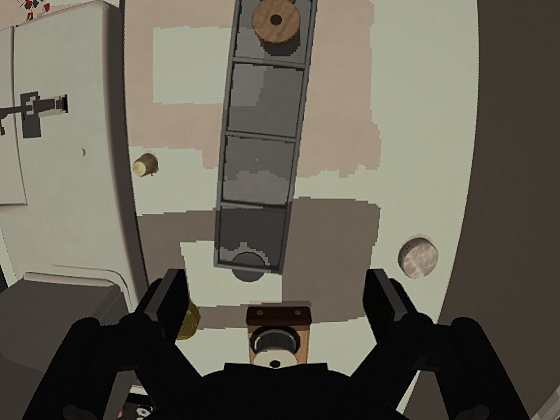

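The wooden reel stands upright in the far cell at (276,20). The dividers' positions confirm the stand's centre at about (0.599, 0.179). The slim spool is next.

>>> {"op": "move_arm", "data": {
  "targets": [
    [-0.04, 0, 0, 0, 0, 0, 1],
    [-0.04, 0, 0, 0, 0, 0, 1],
    [-0.04, 0, 0, 0, 0, 0, 1],
    [-0.04, 0, 0, 0, 0, 0, 1],
    [-0.04, 0, 0, 0, 0, 0, 1]
  ]
}}

```text
time_s: 13.63
tool_pos: [0.6102, -0.0752, 0.1381]
eef_rot: [0.707, 0.708, 0.0, 0.0]
wrist_force: [0.2, -0.4, -0.0]
finger_gap: 0.0855
gripper_force: 0.0
```

>>> {"op": "move_arm", "data": {
  "targets": [
    [-0.04, 0.001, 0, 0, 0, 0, 1],
    [-0.021, 0, 0, 0, 0, 0, 1],
    [0, 0, 0, 0, 0, 0, 1],
    [0, 0, 0, 0, 0, 0, 1]
  ]
}}

```text
time_s: 13.97
tool_pos: [0.6112, -0.1362, 0.1377]
eef_rot: [0.708, 0.706, 0.0, -0.0]
wrist_force: [-0.7, 0.2, 0.3]
finger_gap: 0.0853
gripper_force: 0.0
```

```bash
python3 look.py w7 slim_spool tube_cop wide_reel pad_wooden storage_board
```

```text
tcp [ 0.6112 -0.1362  0.1377]
slim_spool 0.87 [276.7 206.1] @z 0.015 [ 0.6117 -0.1366  0.015 ]
tube_cop 0.85 [281.2 138.6] @z 0.015 [ 0.6151 -0.0828  0.015 ]
tube_cop 0.59 [278.3 206.4] @z 0.015 [ 0.613  -0.1369  0.015 ]
wide_reel 0.84 [270.4  60.1] @z 0.015 [ 0.6071 -0.0232  0.015 ]
pad_wooden 0.85 [279.  271.3] @z 0.015 [ 0.6137 -0.1965  0.015 ]
storage_board 0.84 [276.1 169. ] @z 0.0 [ 0.6112 -0.1097  0.    ]
storage_board outline 0.74 mean [ 0.6134 -0.0944] rect 612 -111 63 260 0.1 yaw -1.07
```

>>> {"op": "move_arm", "data": {
  "targets": [
    [0, 0.001, 0.035, 0, 0, 0, 1],
    [0, 0, 0.035, 0, 0, 0, 1],
    [0, 0, 0.025, 0, 0, 0, 1],
    [0, 0, 0, 0, 0, 0, 1],
    [0, 0, 0, 0, 0, 0, 0.4]
  ]
}}

```text
time_s: 14.73
tool_pos: [0.6113, -0.1344, 0.0419]
eef_rot: [0.707, 0.707, -0.001, -0.002]
wrist_force: [1.3, 0.2, 1.0]
finger_gap: 0.0755
gripper_force: 0.0
```

>>> {"op": "move_arm", "data": {
  "targets": [
    [0, 0, 0, 0, 0, 0, 0.1],
    [0, 0, 0, 0, 0, 0, -0.1],
    [0, 0, 0, 0, 0, 0, -0.2],
    [0, 0, 0, 0, 0, 0, -0.35],
    [0, 0, 0, 0, 0, 0, -1]
  ]
}}

```text
time_s: 15.15
tool_pos: [0.6133, -0.1358, 0.045]
eef_rot: [0.707, 0.707, 0.001, 0.001]
wrist_force: [-0.4, 0.4, 6.8]
finger_gap: 0.0281
gripper_force: 39.0
```

>>> {"op": "move_arm", "data": {
  "targets": [
    [0, 0, 0, 0, 0, 0, -1],
    [0, 0, 0, 0, 0, 0, -1],
    [0, 0, 0, 0, 0, 0, -1],
    [0, 0, 0, 0, 0, 0, -1]
  ]
}}

```text
time_s: 15.48
tool_pos: [0.6133, -0.1358, 0.045]
eef_rot: [0.707, 0.707, 0.001, 0.001]
wrist_force: [-0.5, 0.9, 7.0]
finger_gap: 0.028
gripper_force: 39.0
```

>>> {"op": "move_arm", "data": {
  "targets": [
    [0, 0, -0.01, 0, 0, 0, -1],
    [0, 0, -0.03, 0, 0, 0, -1],
    [0, 0, -0.035, 0, 0, 0, -1],
    [0, 0, -0.03, 0, 0, 0, -1],
    [0.03, -0.001, 0, 0, 0, 0, -1]
  ]
}}

```text
time_s: 15.9
tool_pos: [0.6156, -0.1111, 0.1562]
eef_rot: [0.709, 0.706, 0.002, 0.007]
wrist_force: [2.1, -0.2, 0.1]
finger_gap: 0.0279
gripper_force: 39.5
```

>>> {"op": "move_arm", "data": {
  "targets": [
    [0.04, -0.001, 0, 0, 0, 0, -1],
    [0.04, -0.001, 0, 0, 0, 0, -1],
    [0.04, -0.001, 0, 0, 0, 0, -1],
    [0.04, -0.001, 0, 0, 0, 0, -1],
    [0.04, -0.001, 0, 0, 0, 0, -1]
  ]
}}

```text
time_s: 16.32
tool_pos: [0.6058, 0.0963, 0.149]
eef_rot: [0.707, 0.707, 0.0, 0.0]
wrist_force: [1.4, 1.0, -0.5]
finger_gap: 0.028
gripper_force: 39.5
```

>>> {"op": "move_arm", "data": {
  "targets": [
    [0.04, -0.002, 0, 0, 0, 0, -1],
    [0.04, -0.002, 0, 0, 0, 0, -1],
    [0.032, 0, 0, 0, 0, 0, -1],
    [0, 0, 0, 0, 0, 0, -1],
    [0, 0, 0, 0, 0, 0, -1]
  ]
}}

```text
time_s: 16.73
tool_pos: [0.6017, 0.2087, 0.1486]
eef_rot: [0.706, 0.708, 0.0, 0.0]
wrist_force: [-0.4, 0.1, -0.3]
finger_gap: 0.0285
gripper_force: 39.5
```

```bash
python3 look.py w8 slim_spool wooden_reel divided_stand
```

```text
tcp [0.6017 0.2087 0.1486]
slim_spool 0.87 [276.4 263.7] @z 0.015 [0.6024 0.1499 0.015 ]
wooden_reel 0.56 [282.6 134.8] @z 0.015 [0.6066 0.2638 0.015 ]
divided_stand 0.86 [275.5 228.3] @z 0.0 [ 0.6015  0.1782 -0.    ]
divided_stand outline 0.95 mean [0.6031 0.233 ] rect 604 231 163 63 83.5 yaw -7.65
```

View pics/w8.png

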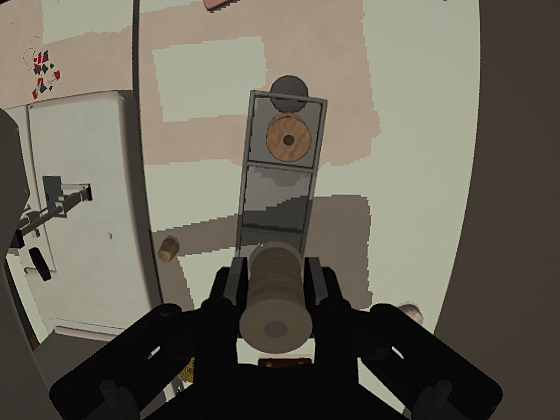

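The slim spool is upright in the grip at (276,300). Its cell lies between the dividers at rows 165 and 230. Lowering it now.

>>> {"op": "move_arm", "data": {
  "targets": [
    [0, 0, 0.04, 0, 0, 0, -1],
    [0, 0, 0.035, 0, 0, 0, -1],
    [0, 0, 0.02, 0, 0, 0, -1],
    [0, 0, 0.012, 0, 0, 0, -1],
    [0, 0, 0, 0, 0, 0, -1]
  ]
}}

```text
time_s: 17.4
tool_pos: [0.6005, 0.2051, 0.038]
eef_rot: [0.708, 0.706, -0.002, -0.002]
wrist_force: [-0.5, -0.1, -0.7]
finger_gap: 0.0281
gripper_force: 39.5
```

>>> {"op": "move_arm", "data": {
  "targets": [
    [0, 0, 0.003, 0, 0, 0, -1],
    [0, 0, 0.002, 0, 0, 0, -1],
    [0, 0, 0, 0, 0, 0, -1],
    [0, 0, 0, 0, 0, 0, -1]
  ]
}}

```text
time_s: 17.73
tool_pos: [0.6032, 0.2067, 0.0375]
eef_rot: [0.707, 0.707, 0.001, 0.001]
wrist_force: [-0.0, 0.1, -0.0]
finger_gap: 0.0281
gripper_force: 39.5
```

>>> {"op": "move_arm", "data": {
  "targets": [
    [0, 0, 0.002, 0, 0, 0, -1],
    [0, 0, 0.001, 0, 0, 0, -1],
    [0, 0, 0, 0, 0, 0, -1],
    [0, 0, 0, 0, 0, 0, -1]
  ]
}}

```text
time_s: 18.07
tool_pos: [0.6027, 0.2068, 0.034]
eef_rot: [0.707, 0.707, 0.001, 0.0]
wrist_force: [-1.0, -0.5, 5.4]
finger_gap: 0.0282
gripper_force: 39.9
```

>>> {"op": "move_arm", "data": {
  "targets": [
    [0, 0, 0, 0, 0, 0, -0.25],
    [0, 0, 0, 0, 0, 0, 0],
    [0, 0, 0, 0, 0, 0, 0.5],
    [0, 0, 0, 0, 0, 0, 1],
    [0, 0, 0, 0, 0, 0, 1]
  ]
}}

```text
time_s: 18.48
tool_pos: [0.602, 0.2066, 0.0327]
eef_rot: [0.707, 0.707, -0.0, -0.0]
wrist_force: [-0.1, -0.4, -0.4]
finger_gap: 0.0766
gripper_force: 0.0
```

>>> {"op": "move_arm", "data": {
  "targets": [
    [0, 0, -0.02, 0, 0, 0, 1],
    [0, 0, -0.04, 0, 0, 0, 1],
    [0, 0, -0.045, 0, 0, 0, 1],
    [-0.04, 0.002, 0, 0, 0, 0, 1],
    [-0.04, 0.002, 0, 0, 0, 0, 1]
  ]
}}

```text
out of range: row 3 has -0.045, outside -0.0417 to 0.0417
```

>>> {"op": "move_arm", "data": {
  "targets": [
    [0, 0, -0.025, 0, 0, 0, 1],
    [0, 0, -0.04, 0, 0, 0, 1],
    [0, 0, -0.04, 0, 0, 0, 1],
    [-0.04, 0.002, 0, 0, 0, 0, 1],
    [-0.04, 0.002, 0, 0, 0, 0, 1]
  ]
}}

```text
time_s: 18.9
tool_pos: [0.6081, 0.1279, 0.1416]
eef_rot: [0.705, 0.709, 0.003, 0.002]
wrist_force: [-0.6, -0.4, -1.4]
finger_gap: 0.0859
gripper_force: 0.0
```

>>> {"op": "move_arm", "data": {
  "targets": [
    [-0.04, 0.002, 0, 0, 0, 0, 1],
    [-0.04, 0.002, 0, 0, 0, 0, 1],
    [-0.04, 0.001, 0, 0, 0, 0, 1],
    [-0.04, 0.001, 0, 0, 0, 0, 1],
    [-0.04, 0, 0, 0, 0, 0, 1]
  ]
}}

```text
time_s: 19.32
tool_pos: [0.612, -0.0753, 0.138]
eef_rot: [0.707, 0.707, 0.0, 0.0]
wrist_force: [1.3, -0.0, -0.3]
finger_gap: 0.0852
gripper_force: 0.0
```

>>> {"op": "move_arm", "data": {
  "targets": [
    [-0.008, 0, 0, 0, 0, 0, 1],
    [0, 0, 0, 0, 0, 0, 1],
    [0, 0, 0, 0, 0, 0, 1]
  ]
}}

```text
time_s: 19.57
tool_pos: [0.6119, -0.0815, 0.1377]
eef_rot: [0.708, 0.706, 0.0, -0.001]
wrist_force: [0.2, -0.3, -0.2]
finger_gap: 0.0855
gripper_force: 0.0
```

```bash
python3 look.py w9 tube_cop wide_reel
python3 - <<'E'
from h import *
get_image("top")
for t in("slim_spool","wooden_reel"): print(t,[(round(x["score"],2),atz("top",x["at"][::-1],.004).round(3)) for x in finder.landmark_of("top",t)])
E
```

```text
tcp [ 0.6119 -0.0815  0.1377]
tube_cop 0.86 [278.9 208.2] @z 0.015 [ 0.6141 -0.0836  0.015 ]
wide_reel 0.81 [272.7 131.7] @z 0.015 [ 0.6094 -0.0227  0.015 ]
wide_reel 0.67 [274.9 264.2] @z 0.015 [ 0.6109 -0.1345  0.015 ]
slim_spool [(0.78, array([0.606, 0.198, 0.004])), (0.6, array([ 0.614, -0.084,  0.004]))]
wooden_reel []
```

View pics/w9.png

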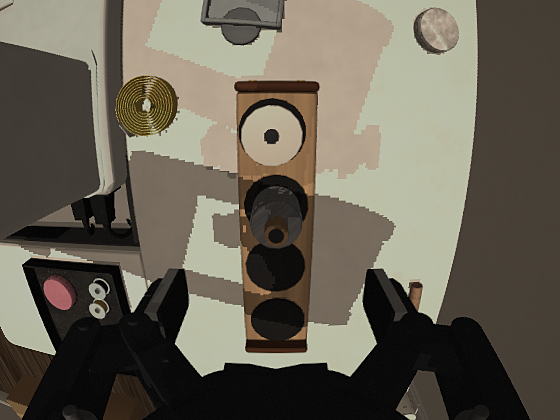

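The cop at (279,212) is directly below, with the wide reel still ahead at (272,133). I'll descend on the cop.

>>> {"op": "move_arm", "data": {
  "targets": [
    [-0.001, 0.001, 0.035, 0, 0, 0, 1],
    [0, 0, 0.035, 0, 0, 0, 1],
    [0, 0, 0.026, 0, 0, 0, 1],
    [0, 0, 0, 0, 0, 0, 1],
    [0, 0, 0, 0, 0, 0, 0.4]
  ]
}}

```text
time_s: 20.28
tool_pos: [0.6122, -0.0813, 0.0409]
eef_rot: [0.707, 0.707, -0.001, -0.002]
wrist_force: [0.1, -0.3, -0.0]
finger_gap: 0.0754
gripper_force: 0.0
```

>>> {"op": "move_arm", "data": {
  "targets": [
    [0, 0, 0, 0, 0, 0, 0.15],
    [0, 0, 0, 0, 0, 0, 0],
    [0, 0, 0, 0, 0, 0, -0.1],
    [0, 0, 0, 0, 0, 0, -0.25],
    [0, 0, 0, 0, 0, 0, -1]
  ]
}}

```text
time_s: 20.7
tool_pos: [0.6146, -0.0827, 0.0443]
eef_rot: [0.707, 0.707, 0.001, 0.002]
wrist_force: [0.3, 1.0, 7.0]
finger_gap: 0.0348
gripper_force: 39.6
```

>>> {"op": "move_arm", "data": {
  "targets": [
    [0, 0, 0, 0, 0, 0, -1],
    [0, 0, 0, 0, 0, 0, -1],
    [0, 0, 0, 0, 0, 0, -1],
    [0, 0, 0, 0, 0, 0, -1]
  ]
}}

```text
time_s: 21.03
tool_pos: [0.6146, -0.0827, 0.0443]
eef_rot: [0.707, 0.707, 0.001, 0.002]
wrist_force: [-0.9, 0.4, 7.2]
finger_gap: 0.0353
gripper_force: 39.6
```

>>> {"op": "move_arm", "data": {
  "targets": [
    [0, 0, -0.01, 0, 0, 0, -1],
    [0, 0, -0.03, 0, 0, 0, -1],
    [0, 0, -0.035, 0, 0, 0, -1],
    [0, 0, -0.03, 0, 0, 0, -1],
    [0.03, -0.002, 0, 0, 0, 0, -1]
  ]
}}

```text
time_s: 21.45
tool_pos: [0.616, -0.0577, 0.1554]
eef_rot: [0.708, 0.706, 0.003, 0.007]
wrist_force: [2.1, -0.7, 0.9]
finger_gap: 0.035
gripper_force: 40.0
```

>>> {"op": "move_arm", "data": {
  "targets": [
    [0.04, -0.003, 0, 0, 0, 0, -1],
    [0.04, -0.003, 0, 0, 0, 0, -1],
    [0.04, -0.003, 0, 0, 0, 0, -1],
    [0.04, -0.003, 0, 0, 0, 0, -1],
    [0.04, -0.003, 0, 0, 0, 0, -1]
  ]
}}

```text
time_s: 21.87
tool_pos: [0.5959, 0.1493, 0.1483]
eef_rot: [0.707, 0.707, 0.001, 0.0]
wrist_force: [0.4, 0.5, -0.6]
finger_gap: 0.0355
gripper_force: 40.0
```

>>> {"op": "move_arm", "data": {
  "targets": [
    [0.003, 0, 0, 0, 0, 0, -1],
    [0, 0, 0, 0, 0, 0, -1],
    [0, 0, 0, 0, 0, 0, -1]
  ]
}}

```text
time_s: 22.12
tool_pos: [0.5963, 0.1505, 0.1477]
eef_rot: [0.707, 0.708, 0.0, 0.001]
wrist_force: [-0.0, -0.5, -0.1]
finger_gap: 0.0352
gripper_force: 40.0
```

```bash
python3 look.py w10 slim_spool wooden_reel divided_stand
```

```text
tcp [0.5963 0.1505 0.1477]
slim_spool 0.65 [283.8 132.7] @z 0.015 [0.6023 0.2073 0.015 ]
wooden_reel 0.59 [290.1  61.5] @z 0.015 [0.6068 0.2635 0.015 ]
divided_stand 0.66 [279.3 164.4] @z 0.0 [0.5991 0.1787 0.    ]
divided_stand outline 0.76 mean [0.5999 0.2064] rect 601 201 217 63 83.5 yaw -7.39
```

View pics/w10.png

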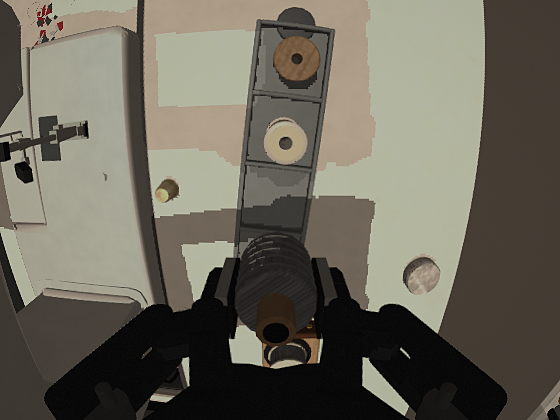

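Both placed spools are upright in their cells and the cop is straight in the grip at (275,290). Lowering it.

>>> {"op": "move_arm", "data": {
  "targets": [
    [0, 0, 0.04, 0, 0, 0, -1],
    [0, 0, 0.035, 0, 0, 0, -1],
    [0, 0, 0.02, 0, 0, 0, -1],
    [0, 0, 0.012, 0, 0, 0, -1],
    [0, 0, 0.004, 0, 0, 0, -1]
  ]
}}

```text
time_s: 22.78
tool_pos: [0.595, 0.1496, 0.0337]
eef_rot: [0.708, 0.707, -0.002, -0.001]
wrist_force: [-0.3, -0.1, 0.3]
finger_gap: 0.0352
gripper_force: 40.0
```

>>> {"op": "move_arm", "data": {
  "targets": [
    [0, 0, 0.002, 0, 0, 0, -1],
    [0, 0, 0.001, 0, 0, 0, -1],
    [0, 0, 0, 0, 0, 0, -1],
    [0, 0, 0, 0, 0, 0, -1]
  ]
}}

```text
time_s: 23.12
tool_pos: [0.5973, 0.1507, 0.0345]
eef_rot: [0.707, 0.707, 0.001, 0.001]
wrist_force: [0.2, 0.6, -0.1]
finger_gap: 0.0347
gripper_force: 40.0
```

>>> {"op": "move_arm", "data": {
  "targets": [
    [0, 0, 0.002, 0, 0, 0, -1],
    [0, 0, 0, 0, 0, 0, -1],
    [0, 0, 0, 0, 0, 0, -1]
  ]
}}

```text
time_s: 23.37
tool_pos: [0.5974, 0.1508, 0.0333]
eef_rot: [0.707, 0.707, 0.001, 0.001]
wrist_force: [-1.4, 0.2, 8.3]
finger_gap: 0.0349
gripper_force: 40.7
```

>>> {"op": "move_arm", "data": {
  "targets": [
    [0, 0, 0, 0, 0, 0, -0.1],
    [0, 0, 0, 0, 0, 0, 0.1],
    [0, 0, 0, 0, 0, 0, 0.5],
    [0, 0, 0, 0, 0, 0, 1],
    [0, 0, 0, 0, 0, 0, 1]
  ]
}}

```text
time_s: 23.78
tool_pos: [0.5961, 0.1506, 0.0308]
eef_rot: [0.707, 0.707, -0.0, -0.0]
wrist_force: [-0.2, -0.0, 0.6]
finger_gap: 0.0805
gripper_force: 0.0
```

>>> {"op": "move_arm", "data": {
  "targets": [
    [0, 0, -0.025, 0, 0, 0, 1],
    [0, 0, -0.04, 0, 0, 0, 1],
    [0, 0, -0.04, 0, 0, 0, 1],
    [-0.04, 0.004, 0, 0, 0, 0, 1],
    [-0.04, 0.004, 0, 0, 0, 0, 1]
  ]
}}

```text
time_s: 24.2
tool_pos: [0.6061, 0.0718, 0.1396]
eef_rot: [0.705, 0.709, 0.002, 0.003]
wrist_force: [0.2, -0.8, -0.8]
finger_gap: 0.0852
gripper_force: 0.0
```

>>> {"op": "move_arm", "data": {
  "targets": [
    [-0.04, 0.003, 0, 0, 0, 0, 1],
    [-0.04, 0.003, 0, 0, 0, 0, 1],
    [-0.013, 0, 0, 0, 0, 0, 1],
    [0, 0, 0, 0, 0, 0, 1],
    [0, 0, 0, 0, 0, 0, 1]
  ]
}}

```text
time_s: 24.62
tool_pos: [0.61, -0.023, 0.1357]
eef_rot: [0.708, 0.706, 0.0, -0.0]
wrist_force: [-0.3, 0.3, -0.0]
finger_gap: 0.0857
gripper_force: 0.0
```

```bash
python3 look.py w11 wide_reel divided_stand tube_cop
```

```text
tcp [ 0.61   -0.023   0.1357]
wide_reel 0.97 [274.3 203.2] @z 0.015 [ 0.6085 -0.0203  0.015 ]
divided_stand outline 0.6 mean [0.5891 0.096 ] rect 589 94 95 62 84.0 yaw -8.91
```

View pics/w11.png

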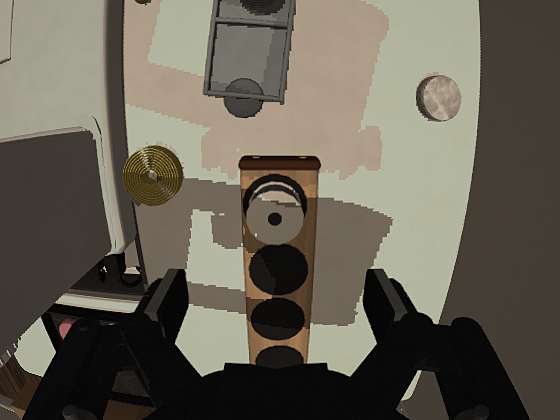

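The wide reel at (275,215) is below the gripper, and its cell, the near one at (248,60), is empty. Descending.

>>> {"op": "move_arm", "data": {
  "targets": [
    [0.001, -0.001, 0.035, 0, 0, 0, 1],
    [0, 0, 0.035, 0, 0, 0, 1],
    [0, 0, 0.028, 0, 0, 0, 1],
    [0, 0, 0, 0, 0, 0, 1],
    [0, 0, 0, 0, 0, 0, 0.5]
  ]
}}

```text
time_s: 25.28
tool_pos: [0.6079, -0.0201, 0.0368]
eef_rot: [0.707, 0.708, -0.001, -0.002]
wrist_force: [0.2, -0.9, 0.5]
finger_gap: 0.0754
gripper_force: 0.0
```

>>> {"op": "move_arm", "data": {
  "targets": [
    [0, 0, 0, 0, 0, 0, 0.3],
    [0, 0, 0, 0, 0, 0, 0.15],
    [0, 0, 0, 0, 0, 0, 0.05],
    [0, 0, 0, 0, 0, 0, -0.1],
    [0, 0, 0, 0, 0, 0, -1]
  ]
}}

```text
time_s: 25.7
tool_pos: [0.6106, -0.0216, 0.0405]
eef_rot: [0.707, 0.707, 0.001, 0.002]
wrist_force: [-0.5, 0.7, 5.9]
finger_gap: 0.0392
gripper_force: 39.3
```

>>> {"op": "move_arm", "data": {
  "targets": [
    [0, 0, 0, 0, 0, 0, -1],
    [0, 0, 0, 0, 0, 0, -1],
    [0, 0, 0, 0, 0, 0, -1],
    [0, 0, 0, 0, 0, 0, -1]
  ]
}}

```text
time_s: 26.03
tool_pos: [0.6106, -0.0215, 0.0405]
eef_rot: [0.707, 0.707, 0.001, 0.002]
wrist_force: [-1.0, 0.8, 6.5]
finger_gap: 0.0395
gripper_force: 39.3
```

>>> {"op": "move_arm", "data": {
  "targets": [
    [0, 0, -0.01, 0, 0, 0, -1],
    [0, 0, -0.03, 0, 0, 0, -1],
    [0, 0, -0.035, 0, 0, 0, -1],
    [0, 0, -0.025, 0, 0, 0, -1],
    [0.03, -0.005, 0, 0, 0, 0, -1]
  ]
}}

```text
time_s: 26.45
tool_pos: [0.6094, 0.0038, 0.1459]
eef_rot: [0.708, 0.706, 0.003, 0.007]
wrist_force: [1.7, 0.4, -0.6]
finger_gap: 0.0396
gripper_force: 40.3
```

>>> {"op": "move_arm", "data": {
  "targets": [
    [0.04, -0.007, 0, 0, 0, 0, -1],
    [0.03, -0.006, 0, 0, 0, 0, -1],
    [0.013, -0.002, 0, 0, 0, 0, -1],
    [0, 0, 0, 0, 0, 0, -1],
    [0, 0, 0, 0, 0, 0, -1]
  ]
}}

```text
time_s: 26.87
tool_pos: [0.5894, 0.0919, 0.1389]
eef_rot: [0.706, 0.708, 0.0, 0.001]
wrist_force: [-0.4, 0.1, -1.2]
finger_gap: 0.0395
gripper_force: 40.3
```

```bash
python3 look.py w12 slim_spool wooden_reel tube_cop divided_stand
```

```text
tcp [0.5894 0.0919 0.1389]
slim_spool 0.9 [293.4  60.5] @z 0.015 [0.602  0.2047 0.015 ]
wooden_reel 0.63 [293.2  60.5] @z 0.015 [0.6019 0.2047 0.015 ]
tube_cop 0.56 [288.1 129.4] @z 0.015 [0.5985 0.1522 0.015 ]
divided_stand 0.77 [286.3  91.5] @z 0.0 [0.5974 0.1813 0.    ]
divided_stand outline 0.77 mean [0.5946 0.1577] rect 596 161 198 62 83.3 yaw -7.07
```

View pics/w12.png

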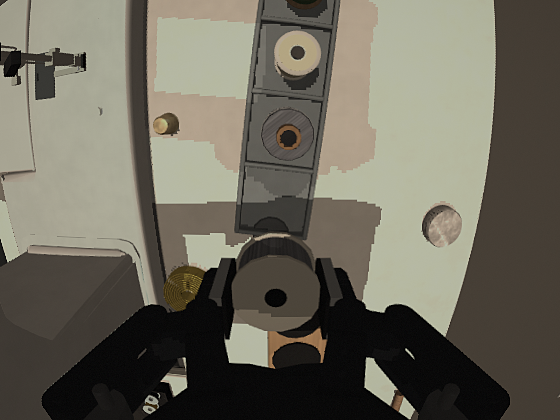

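The wide reel is level in the grip at (275,285), and its empty cell is at (274,200) with the other three standing beyond. Lowering it.

>>> {"op": "move_arm", "data": {
  "targets": [
    [0, 0, 0.04, 0, 0, 0, -1],
    [0, 0, 0.03, 0, 0, 0, -1],
    [0, 0, 0.02, 0, 0, 0, -1],
    [0, 0, 0.012, 0, 0, 0, -1],
    [0, 0, 0.003, 0, 0, 0, -1]
  ]
}}

```text
time_s: 27.58
tool_pos: [0.5879, 0.0914, 0.031]
eef_rot: [0.708, 0.707, -0.001, -0.002]
wrist_force: [-1.6, 0.7, 4.3]
finger_gap: 0.0391
gripper_force: 40.5
```

>>> {"op": "move_arm", "data": {
  "targets": [
    [0, 0, 0.002, 0, 0, 0, -1],
    [0, 0, 0, 0, 0, 0, -1],
    [0, 0, 0, 0, 0, 0, -1]
  ]
}}

```text
time_s: 27.83
tool_pos: [0.5904, 0.0914, 0.0323]
eef_rot: [0.707, 0.707, 0.001, 0.001]
wrist_force: [0.5, -0.6, -0.5]
finger_gap: 0.0392
gripper_force: 40.3
```

>>> {"op": "move_arm", "data": {
  "targets": [
    [0, 0, 0.002, 0, 0, 0, -1],
    [0, 0, 0, 0, 0, 0, -1],
    [0, 0, 0, 0, 0, 0, -1]
  ]
}}

```text
time_s: 28.08
tool_pos: [0.5907, 0.0921, 0.031]
eef_rot: [0.707, 0.707, 0.002, 0.001]
wrist_force: [-0.8, 1.3, 5.7]
finger_gap: 0.0391
gripper_force: 40.6
```

>>> {"op": "move_arm", "data": {
  "targets": [
    [0, 0, 0, 0, 0, 0, 0],
    [0, 0, 0, 0, 0, 0, 0.2],
    [0, 0, 0, 0, 0, 0, 0.6],
    [0, 0, 0, 0, 0, 0, 1],
    [0, 0, 0, 0, 0, 0, 1]
  ]
}}

```text
time_s: 28.5
tool_pos: [0.5891, 0.0915, 0.0289]
eef_rot: [0.707, 0.707, -0.0, -0.0]
wrist_force: [-0.6, 0.2, -0.3]
finger_gap: 0.0845
gripper_force: 0.0
```

>>> {"op": "move_arm", "data": {
  "targets": [
    [0, 0, -0.02, 0, 0, 0, 1],
    [0, 0, -0.04, 0, 0, 0, 1],
    [0, 0, -0.04, 0, 0, 0, 1],
    [-0.01, 0, -0.04, 0, 0, 0, 1],
    [-0.02, 0, -0.03, 0, 0, 0, 1]
  ]
}}

```text
time_s: 28.92
tool_pos: [0.5897, 0.063, 0.2025]
eef_rot: [0.706, 0.708, 0.001, 0.001]
wrist_force: [1.4, -0.5, 0.0]
finger_gap: 0.0853
gripper_force: 0.0
```

>>> {"op": "move_arm", "data": {
  "targets": [
    [0, 0, 0, 0, 0, 0, 1],
    [0, 0, 0, 0, 0, 0, 1]
  ]
}}

```text
time_s: 29.08
tool_pos: [0.5905, 0.0607, 0.2013]
eef_rot: [0.708, 0.707, 0.002, 0.002]
wrist_force: [0.4, 0.2, -0.8]
finger_gap: 0.0852
gripper_force: 0.0
```

```bash
python3 look.py w13 wide_reel tube_cop slim_spool wooden_reel divided_stand; python3 -c "
import cv2
im=cv2.imread('pics/w13.png'); cv2.imwrite('pics/w13c.png',cv2.resize(im[0:300,130:430],None,fx=2,fy=2,interpolation=cv2.INTER_CUBIC))"
```

```text
tcp [0.5905 0.0607 0.2013]
tube_cop 0.87 [283.4  94.5] @z 0.015 [0.5984 0.1484 0.015 ]
slim_spool 0.69 [290.4  37.1] @z 0.015 [0.6048 0.2038 0.015 ]
slim_spool 0.41 [294.3 371.3] @z 0.015 [ 0.6164 -0.1992  0.015 ]
wooden_reel 0.38 [284.   91.5] @z 0.015 [0.5989 0.1513 0.015 ]
divided_stand 0.61 [282.4  62.8] @z 0.0 [0.5978 0.1804 0.    ]
divided_stand outline 0.87 mean [0.5943 0.1551] rect 594 148 199 63 83.2 yaw -7.71
```

View pics/w13c.png

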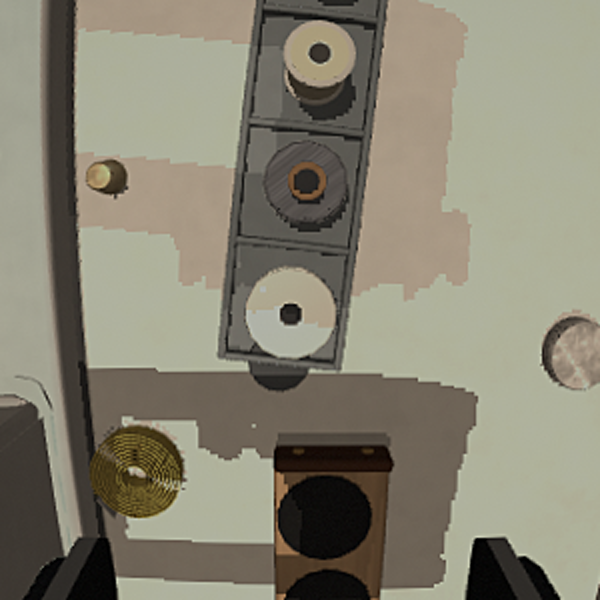

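All four stand in their cells; the wide reel's hole is at crop (290,314). I'll check its offset numerically before handing in.

Run:
```python
from h import *
s=dict(manip.sense()); s["tool_pos"]=np.array([.5905,.0607,.2013]); s["eef_rot"]=np.array([.7071,.7071,0,0])
f=lambda c,r,z: atz("wrist",(130+c/2,r/2),z,s)[:2]
t=-.117; Y=np.array([-np.sin(t),np.cos(t)]); X=np.array([np.cos(t),np.sin(t)]); c=np.array([.599,.179])
corn=[(219,357,-118),(343,369,-118),(235,240,-58),(352,250,-58),(246,125,0),(365,133,0)]
for a,b,l in corn: p=f(a,b,.012)-c; print("corner",l,(p@X*1e3).round(1),(p@Y*1e3).round(1))
for n,a,b,z in(("wide",290,314,.032),("cop",307,181,.062),("slim",319,53,.058)):
    p=f(a,b,z)-c; print(n,(p@X*1e3).round(1),(p@Y*1e3).round(1))
```

```text
corner -118 -31.2 -117.0
corner -118 30.6 -115.9
corner -58 -29.1 -58.6
corner -58 26.9 -56.8
corner 0 -30.0 -3.0
corner 0 25.8 0.1
wide 0.8 -88.0
cop 0.6 -28.1
slim -0.9 25.7
```

All are within about 3 mm of their cell centres. Handing in.

```bash
python3 -c "
from plant import workorder; print(workorder.hand_in())"
```

```text
the job is handed in; nothing more can be done
None
```

I moved all four spools into the stand in reverse order and handed the job in, but the hand-in returned no verdict. They looked upright in their cells; the wide reel, cop and slim spool measured within about 4 mm of centre, the wooden reel about the same on a rougher check.

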